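# Clamp a circuit board with a click-torque thumbscrew

### The arm

A 6-joint arm with a two-finger parallel gripper is mounted at the origin on the work surface. World frame = base frame: x ahead of the robot, y to its left, z up, the work surface at z = 0. Lengths are in mm, angles in rad, forces in N, time in s.
With the tool pointing down it reaches from about 400 to 925 mm from the base axis. Payload 12.5 kg.
Tool frame: the origin (TCP) lies midway between the tips of the shut fingers; the grasp point (between the pads) lies 19 mm behind it; z points along the fingers, y is the line along which they close (so a half turn about z gives the same grasp; the last joint's range is limited). The gripper opens to 95 mm and grips with 3 to 60 N. Pads are 20 mm wide; open, the fingers measure 119 mm over their backs; the gripper's body (75 mm by 180 mm) begins 59 mm behind the grasp point.
Start: joints at [-1.275, 0.491, 1.559, -0, 1.092, -0.106], TCP at [244.446, -575.233, 214.661] pointing down, gripper open.
Joint ranges: [-3.1, 3.1], [-0.84, 2.19], [0.05, 2.79], [-1.13, 4.28], [0.06, 2.93], [-2.69, 2.69]. Speed limits (rad/s): [2.22, 2.22, 2.79, 3.14, 3.14, 3.14].

### API

Orientations are given as [roll, pitch, yaw] about the fixed x, y, z axes, in that order (R = Rz(yaw) Ry(pitch) Rx(roll)).
In Python, from cell import * gives the robot as it stands.
- The arm moves only by the tool servo_tool, never from a script. Its argument "moves" is one flat list of numbers, 5 for each row, row after row: the shift along the world's x, y, z as a fraction of full scale, then the turn about the world's z as a fraction of full scale, then the opening, from 0 (shut) to 1 (fully open). A call has 1 to 12 rows; each row is the pose to reach, as a shift and turn from the pose commanded when the call began, turning the shorter way round; what a row does not reach only later rows make up. Full scale, the value 1, is 400 mm for a shift and 180 degrees for a turn. A row lasts 1/12 s, in which the tool goes at most 41.7 mm and 7.16 degrees, less where a joint would pass 70% of its speed; a pose out of reach is approached as far as the arm can. A call with a number of a shift or a turn outside -1 to 1 is refused whole. A call with a gripper value outside its range is refused whole. The fingers move at their own pace and stop on an object; the grip force is fixed at half the most. Time passes only in rows, so rows that repeat a pose let the fingers close. It gives the time, the measured TCP pose, the force, the opening and the grip force at its end, in the units of the state.
- state(): the state, without advancing time (a new reading comes with each control period).
- read_camera(name): name is "scene" or "top"; returns (picture, depth): 384x512x3 uint8, blue, green, red; 384x512 float32, mm along the optical axis (not along the pixel's ray), 0 where there is no reading.
- get_calibration(name): a dict with "K" (3x3 intrinsics, pixels), "k1" (the pictures are not rectified: a ray, as slopes to the right and down, at radius r is drawn at 1 + k1 r^2 times it, then the intrinsics apply), "R" (3x3) and "t" (3): a world point X has camera coordinates R X + t. Camera axes: x right, y down, z forward; pixel columns grow to the right and rows downward; lengths in mm; the calibration is good to about 2 mm. A picture is of the moment at which its call begins. get_calibration takes no time and is no camera call.
- job_done(): hands the job in; it is judged then, once.
The state is a dict: "t": time; "joints": joint angles; "qvel": joint speeds; "tau": joint torques, N m; "eef_pos": TCP position; "tcp_rot": TCP orientation; "ft_force": force on the tool from outside, world axes, zero at the start; "moment": the same for the moment, N m; "opening": opening from 0.0 (shut) to 1.0 (fully open); "grip_force": force on a finger pad.
Only numpy, scipy, OpenCV 4.12 (cv2) and the standard library are available. Lean on these libraries where they do the work, as an engineer would, in place of code of your own. Each camera call takes 0.05 s, during which the arm holds its last target. There are 200 camera calls.

### The job

Clamp the circuit board in the board holder: first slide the lock bar fully back, away from the thumbscrew, then turn the round thumbscrew knob clockwise until its foot presses on the board and the knob slips and clicks. Stop there, after one to three clicks and never more, do not force the knob anticlockwise, leave the lock bar drawn back, and let go. Do not shift the board or disturb the things around the holder.

Things in the scene. Friction and masses are not known exactly. Their poses are not given: they have to be found in the camera images.
- clamp: Board holder, fixed. Black base 150 mm (x) by 250 mm (y); aluminium bed, top 30 mm up, with the board on it. A column at y = -118 mm carries a black arm 36 mm wide, top 95 mm up, that reaches along y from y = -143 to +27 mm. Origin: on the bench, on the thumbscrew's upright axis; z up; +y runs from the column to the screw. On the arm stand only the knob and the lock bar's tab.
- knob_top (a point): Centre of the top face of the round knurled black knob, 140 mm above the bench; a grey bar on the face marks its angle (x axis). Knob 36 mm across, 39 mm tall, straight sides, grippable from any direction above 110 mm; a lower collar has two lugs reaching 27 mm out towards the lock bar, whose tongue between them keeps the knob from turning. The knob turns at constant height.
- knob (a joint): How far the knob has slipped round its own screw (rad), clockwise positive. About 0 (up to 0.25 of wind-up) while both turn together. With the foot pressing down the torque climbs from about 0.05 to 0.2 or 0.25 N m, then the knob snaps round a step and the torque drops by half or more: one click = 0.524 rad; two 1.047, three 1.571. Let go, it rests at the nearest step.
- screw_mark (a point): Black mark on the rim of the aluminium disc under the knob (52 mm across, 101 mm above the bench), 24 mm from the axis. The disc turns with the screw: when the knob slips, the mark stands still. Clockwise turning lowers the foot 2.5 mm per radian; 1.4 to 3.6 rad bring it to the board, some 0.8 more give the first click: several grasps. The screw stays where it is let go.
- lock_tab (a point): Middle of the top of the lock bar's black upright tab, 134 mm above the bench, on the arm 62 mm from the screw axis on the column side when the bar is in. Tab 14 mm wide across the arm (clamp x), 24 mm long along it, standing 25 mm above the steel bar under it. Pinch it across the arm, or push it, and slide it straight along the arm away from the knob (clamp -y).
- lock (a joint): Travel of the lock bar away from the knob (m): 0 to 0.002 at the start (locked), 0.022 fully back at its stop; the knob is free from 0.008 and the bar counts as back from 0.016. About 2 N of friction; it stays where it is left.
- foot: Dark rubber foot under the arm, below the knob, a disc 20 mm across and 5 mm thick on a short stem. Origin: centre of its underside, 3.5 to 9 mm above the board at the start.
- board: Green circuit board, loose, 90 mm along x, 110 mm along y, 4 mm thick, with black chips, lying on the bed with its top 34 mm above the bench. Origin: centre of its underside. The foot comes down on its bare end.
- spool: Metal solder spool standing upright, 54 mm across, 46 mm tall; origin at the centre of its underside. A bystander.
- flux: White plastic bottle, 40 mm across, 100 mm tall; origin at the centre of its underside. A bystander.
- tray: Blue open parts tray, 110 x 75 x 35 mm; origin at the centre of its underside. A bystander.
- driver: Screwdriver lying on the bench, handle to its -x. A bystander.

How it is judged (in metres and radians):
On the way, in this order (a step that is already met when the one before it is completed fails the run):
1. the lock bar is drawn back and the knob has not slipped yet (value of joint lock above 0.016 m and value of joint knob below 0.35 rad), for 0.2 s.
2. the foot presses on the board (contact force between foot and board above 2 N), for 0.05 s.
At the end, for the whole second after the job is handed in: The knob has slipped on its screw by one, two or three clicks (0.42 to 1.72 rad), the foot presses on the resting board with more than 3 N, and the lock bar is still at least 16 mm back (value of joint knob between 0.42 and 1.72 rad and value of joint lock above 0.016 m and contact force between foot and board above 3 N and linear speed of board below 0.01 m/s); the robot touches nothing.
It fails at once if the knob is clicked round more than three times (value of joint knob above 1.9 rad).
It fails at once if the knob is forced backwards past a click (value of joint knob below -0.35 rad).
It fails at once if the board is shifted by more than 8 mm (distance of board from where it was at the start of the episode above 0.008 m).
It fails at once if a bystander is moved more than 25 mm or tipped (distance of any of spool, flux, tray, driver from where it was at the start of the episode above 0.025 m or angle between any of flux, spool's own z axis and vertical above 0.5 rad).
It also fails if it takes over 72 s, if anything falls off the work surface, if the arm or the gripper's body presses on something with over 40 N, if the wrist force passes 120 N, or if a joint passes its speed limit or range.

## Working session

There is one attempt and no reset: what is moved stays moved. The work goes in short steps, Python scripts to look and compute and a tool call to move; the robot and the scene stay as the last step left them, time stands still between calls to the robot, and variables do not carry over. Pictures are saved under pics/ and viewed, at most 10 in all, crops included, and the job is handed in when it is done.

Besides the shell and the picture viewer there is one more tool, called after ">>>" in YAML: its name, and indented under it one key for each argument. servo_tool: Moves the arm, as the interface text tells. Its arguments: {"type":"object","properties":{"moves":{"type":"array"}},"required":["moves"]}

```bash
mkdir -p pics; ls
cat > h.py <<'E'
from cell import *
import numpy as np, cv2
def unproj(name,depth,u,v,plane=None):
    c=get_calibration(name);K=np.array(c["K"]);R=np.array(c["R"]);t=np.array(c["t"])
    d=np.array([(u-K[0,2])/K[0,0],(v-K[1,2])/K[1,1]]);s=d.copy()
    for _ in range(20): s=d/(1+c["k1"]*(s@s))
    r=np.array([s[0],s[1],1.])
    if plane is None: return R.T@(r*depth[int(v),int(u)]-t)
    o=-R.T@t; w=R.T@r
    return o+w*(plane-o[2])/w[2]
def proj(name,X):
    c=get_calibration(name);p=np.array(c["R"])@X+np.array(c["t"]);s=p[:2]/p[2]
    s=s*(1+c["k1"]*(s@s));K=np.array(c["K"]);return K[0,0]*s[0]+K[0,2],K[1,1]*s[1]+K[1,2]
E
python3 - <<'E'
from h import *
for n in("scene","top"):
    p,d=read_camera(n);cv2.imwrite(f"pics/{n}0.png",p);np.save(f"{n}0.npy",d)
    c=get_calibration(n);print(n,c["K"],-np.array(c["R"]).T@np.array(c["t"]))
print(state())
E
```

```text
pics
scene [[492.06854864   0.         252.43547527]
 [  0.         492.06854864 196.21072407]
 [  0.           0.           1.        ]] [1239.28007556 -183.56434687 1105.88008807]
top [[492.17256361   0.         255.43452728]
 [  0.         492.17256361 201.76553741]
 [  0.           0.           1.        ]] [ 510.38846696   39.20075811 1143.35219265]
{'t': 0.1, 'joints': array([-1.27461623e+00,  4.91469661e-01,  1.55939002e+00, -2.23931229e-05,
        1.09169485e+00, -1.05628580e-01]), 'qvel': array([ 0.00019795, -0.00041443, -0.00112147,  0.00010483,  0.00022963,
        0.00152951]), 'tau': array([ 3.94314935e-03, -6.13619757e+01, -2.58608097e+01,  6.93671429e-02,
        4.70005721e-02, -5.95074471e-05]), 'eef_pos': array([ 244.36355671, -575.01518303,  214.13806543]), 'tcp_rot': array([-3.14063405e+00, -8.16612697e-05,  4.01818971e-01]), 'ft_force': array([-0.52187985,  0.4857956 ,  0.60640555]), 'moment': array([-0.00708198,  0.02620268,  0.01686483]), 'grip_force': 0.0, 'opening': 1.0019603736195588}
```

View pics/top0.png

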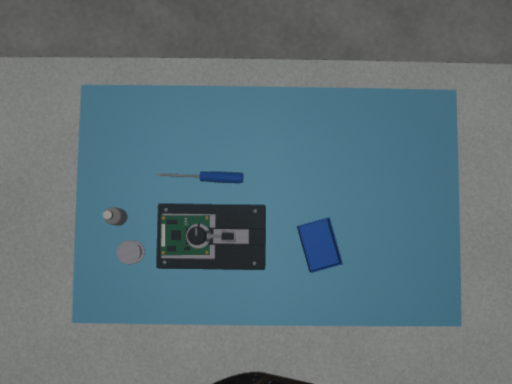

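View pics/scene0.png

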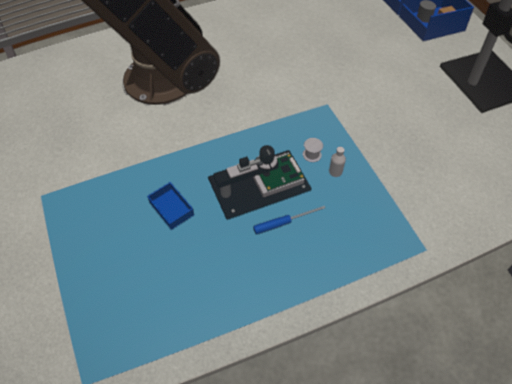

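The top view shows the knob near (197,236), the tab near (228,237), the spool at (130,252), the flux at (115,216) and the tray at (320,245). The scene view agrees. Next I'll take an enlarged crop and the metric positions.

Run:
```python
from h import *
p=cv2.imread("pics/top0.png");d=np.load("top0.npy")
c=p[196:276,150:275];cv2.imwrite("pics/crop0.png",cv2.resize(c,None,fx=6,fy=6,interpolation=cv2.INTER_CUBIC))
# points by height from depth
pts={}
for v in range(196,276):
    for u in range(150,275):
        if d[v,u]>0: pts[u,v]=unproj("top",d,u,v)
a=np.array(list(pts.values()))
for n,lo,hi in(("knob",134,150),("z125-134",125,150),("base",5,20),("arm90-100",88,99)):
    m=a[(a[:,2]>lo)&(a[:,2]<hi)];print(n,len(m),m.mean(0).round(1),m.min(0).round(1),m.max(0).round(1))
for n,lo,hi in(("base",3,25),):
    k=np.zeros(d.shape,np.uint8)
    for (u,v),x in pts.items():
        if x[2]>5:k[v,u]=255
    cs=max(cv2.findContours(k,0,2)[0],key=cv2.contourArea)
    w=np.array([unproj("top",d,q[0][0],q[0][1],12)[:2] for q in cs],np.float32);print(cv2.minAreaRect(w))
for n,(u,v) in dict(knob=(197,236),tab=(228,237),spool=(130,252),flux=(108,215),tray=(320,245)).items(): print(n,unproj("top",d,u,v).round(1))
print(unproj("top",d,197,236,140),unproj("top",d,228,237,134))
```

```text
Traceback (most recent call last):
  File "h.py", line 4, in unproj
    c=get_calibration(name);K=np.array(c["K"]);R=np.array(c["R"]);t=np.array(c["t"])
ValueError: time passes only in moves, steps and waits
```

View pics/crop0.png

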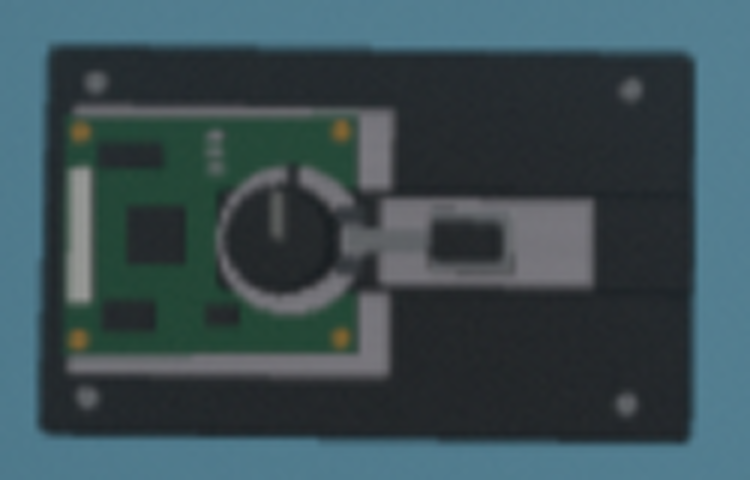

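The crop shows the knob top at (279,238), which is full-image (196.5,235.5). The tab is at (467,241), or (227.7,236), and the mark is at (292,175), or (198.6,225).

```bash
sed -i 's/^def unproj/_g=get_calibration\nC={n:_g(n) for n in("scene","top")}\nget_calibration=lambda n:C[n]\ndef unproj/' h.py
python3 - <<'E'
from h import *
d=np.load("top0.npy")
pts={(u,v):unproj("top",d,u,v) for v in range(196,276) for u in range(150,275) if d[v,u]>0}
a=np.array(list(pts.values()))
for n,lo,hi in(("knob",136,150),("tab",125,136),("arm",88,99)):
    m=a[(a[:,2]>lo)&(a[:,2]<hi)]
    if n=="tab": m=m[m[:,1]<np.median(a[:,1])+30]
    print(n,len(m),m.mean(0).round(1),m.min(0).round(1),m.max(0).round(1))
k=np.zeros(d.shape,np.uint8)
for (u,v),x in pts.items():
    if x[2]>6:k[v,u]=255
cs=max(cv2.findContours(k,0,2)[0],key=cv2.contourArea)
print(cv2.minAreaRect(np.array([unproj("top",d,*q[0],12)[:2] for q in cs],np.float32)))
for n,(u,v,z) in dict(knob=(196.5,235.6,140),tab=(227.7,236,134),mark=(198.6,225.2,101),
  s1=(150+96/6,196+82/6,14),s2=(150+631/6,196+90/6,14),s3=(150+87/6,196+397/6,14),s4=(150+626/6,196+404/6,14)).items(): print(n,unproj("top",d,u,v,z).round(1))
for u,v in((130,252),(108,215),(320,245),(220,177)):print(unproj("top",d,u,v).round(1))
# scene view check
X=unproj("top",d,196.5,235.6,140); print("proj scene",proj("scene",X))
E
```

```text
knob 252 [522.2 149.7 139.6] [504.2  77.9 136.1] [541.  169.8 147.5]
tab 85 [522.2 102.2 132.9] [504.2  76.3 125. ] [541.  156.1 135.9]
arm 735 [521.6  71.8  95.5] [497.7   9.   89.3] [548.5 178.1  99. ]
((522.4769897460938, 130.8928985595703), (149.6862030029297, 250.98011779785156), 0.03240311145782471)
knob [521.3 149.9 140. ]
tab [521.4  86.8 134. ]
mark [543.8 150.3 101. ]
s1 [581.3 235.3  14. ]
s2 [580.8  30.2  14. ]
s3 [461.3 235.6  14. ]
s4 [461.2  30.7  14. ]
[484.  307.9  44. ]
[562.9 343.6  99.9]
[ 504.5 -120.8    3.1]
[656.7 111.6  27.5]
proj scene (np.float64(266.14985478876764), np.float64(149.5029968327905))
```

The clamp yaw is about 0. The screw axis is at (521.4, 150) and the tab at (521.4, 87). I'll move over the tab with the fingers closing across the arm.

>>> servo_tool:
  moves: [0.34,0.82,0,0.372,0.5,0.34,0.82,0,0.372,0.5,0.34,0.82,0,0.372,0.5,0.34,0.82,0,0.372,0.5,0.34,0.82,0,0.372,0.5,0.34,0.82,0,0.372,0.5,0.34,0.82,0,0.372,0.5,0.34,0.82,0,0.372,0.5,0.34,0.82,0,0.372,0.5,0.34,0.82,0,0.372,0.5,0.34,0.82,0,0.372,0.5,0.34,0.82,0,0.372,0.5]

```text
t: 1.1
eef_pos: [380.5, -247.2, 214.6]
tcp_rot: [3.142, 0.0, 1.569]
ft_force: [-0.3, -0.6, -0.1]
opening: 0.498
grip_force: 0.0
```

>>> servo_tool:
  moves: [0.3524,0.8356,0,0,0.5,0.3524,0.8356,0,0,0.5,0.3524,0.8356,0,0,0.5,0.3524,0.8356,0,0,0.5,0.3524,0.8356,0,0,0.5,0.3524,0.8356,0,0,0.5,0.3524,0.8356,0,0,0.5,0.3524,0.8356,0,0,0.5,0.3524,0.8356,0,0,0.5,0.3524,0.8356,-0.1,0,0.5,0.3524,0.8356,-0.15,0,0.5,0.3524,0.8356,-0.15,0,0.5]

```text
t: 2.1
eef_pos: [519.9, 86.6, 150.9]
tcp_rot: [-3.135, 0.0, 1.568]
ft_force: [-0.3, -0.4, -1.2]
opening: 0.499
grip_force: 0.0
```

>>> servo_tool:
  moves: [0,0,-0.06,0,0.5,0,0,-0.1,0,0.5,0,0,-0.1,0,0.5]

```text
t: 2.35
eef_pos: [520.9, 86.0, 113.2]
tcp_rot: [-3.138, 0.0, 1.567]
ft_force: [-0.1, 0.5, -0.2]
opening: 0.5
grip_force: 0.0
```

>>> servo_tool:
  moves: [0,0,0,0,0.05,0,0,0,0,0.05,0,0,0,0,0.05,0,0,0,0,0.05,0,0,0,0,0.05,0,0,0,0,0.05]

```text
t: 2.85
eef_pos: [522.0, 87.0, 115.3]
tcp_rot: [3.14, -0.0, 1.57]
ft_force: [4.9, -0.2, 0.4]
opening: 0.149
grip_force: 30.0
```

>>> servo_tool:
  moves: [0,-0.015,0,0,0.05,0,-0.03,0,0,0.05,0,-0.045,0,0,0.05,0,-0.055,0,0,0.05,0,-0.055,0,0,0.05,0,-0.055,0,0,0.05]

```text
t: 3.35
eef_pos: [522.0, 65.2, 115.2]
tcp_rot: [3.14, -0.001, 1.57]
ft_force: [1.4, 7.0, 5.1]
opening: 0.146
grip_force: 30.0
```

>>> servo_tool:
  moves: [0,0,0,0,0.5,0,0,0,0,0.5,0,0,0.02,0,0.6,0,0,0.1,0,0.7,0,0,0.17,0,0.7,0,0.1,0.17,0.4,0.7,0,0.2,0.17,0.4,0.7,0,0.2125,0.17,0.4,0.7,0,0.2125,0.17,0.4,0.7,0,0.2125,0.17,0.4,0.7,0,0.2125,0.17,0.4,0.7,0,0.2125,0.17,0.4,0.7]

```text
t: 4.35
eef_pos: [521.2, 149.8, 183.1]
tcp_rot: [-3.141, -0.0, 2.452]
ft_force: [-0.2, 0.0, 0.6]
opening: 0.701
grip_force: 0.0
```

>>> servo_tool:
  moves: [0,0,0,0.57,0.7,0,0,0,0.57,0.7,0,0,0,0.57,0.7,0,0,0,0.57,0.7,0,0,0,0.57,0.7,0,0,0,0.57,0.7,0,0,0,0.57,0.7,0,0,0,0.57,0.7,0,0,0,0.57,0.7,0,0,0,0.57,0.7,0,0,0,0.57,0.7,0,0,0,0.57,0.7]

```text
t: 5.35
eef_pos: [521.3, 149.7, 183.1]
tcp_rot: [3.142, -0.0, -2.332]
ft_force: [-0.7, 0.0, -0.2]
opening: 0.701
grip_force: 0.0
```

Run:
```python
from h import *
s=state();print(s["joints"].round(3),s["eef_pos"].round(1),s["tcp_rot"].round(3),s["moment"].round(3))
p,d=read_camera("scene");c=p[110:210,210:320];cv2.imwrite("pics/s1.png",cv2.resize(c,None,fx=6,fy=6,interpolation=cv2.INTER_CUBIC))
```

```text
[ 0.158  0.411  1.799 -0.     0.932 -2.223] [521.3 149.7 183.1] [ 3.142 -0.    -2.332] [ 0.165 -0.075 -0.018]
```

View pics/s1.png

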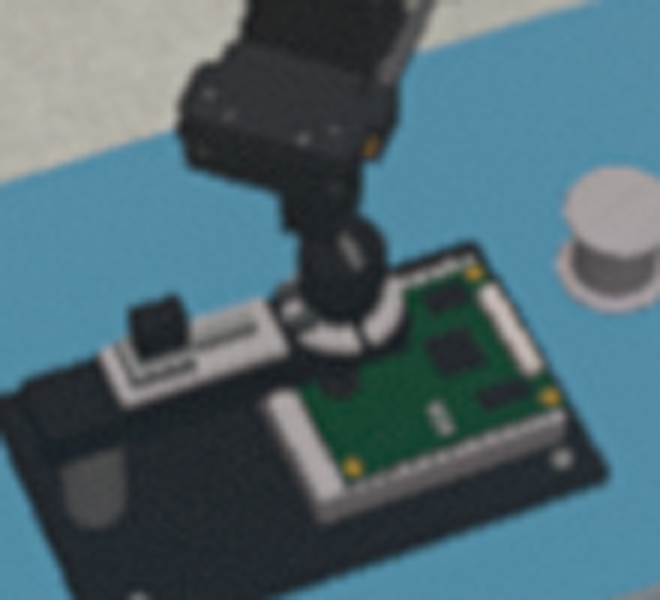

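The scene crop shows the tab drawn back at (160,325), the gripper above the knob at (345,265), and the dark mark on the disc rim near (370,335). Now I'll descend and grip.

>>> servo_tool:
  moves: [0,0,-0.08,0,0.7,0,0,-0.14,0,0.7,0,0,-0.17,0,0.7,0,0,-0.17,0,0.3,0,0,-0.17,0,0.2,0,0,-0.17,0,0.2,0,0,-0.17,0,0.2,0,0,-0.17,0,0.2]

```text
t: 6.07
eef_pos: [521.8, 150.0, 115.7]
tcp_rot: [-3.141, 0.001, -2.338]
ft_force: [1.2, -0.4, 0.4]
opening: 0.404
grip_force: 0.0
```

Run:
```python
from h import *
s=state();print(s["joints"].round(3),s["eef_pos"].round(1),s["tcp_rot"].round(3),s["ft_force"].round(2),s["moment"].round(3),s["opening"],s["grip_force"])
```

```text
[ 0.158  0.501  1.866  0.     0.773 -2.216] [521.8 150.  115.7] [-3.141e+00  1.000e-03 -2.338e+00] [ 1.15 -0.44  0.38] [ 0.138 -0.098 -0.02 ] 0.4038349063721997 0.0
```

>>> servo_tool:
  moves: [0,0,0,0,0.2,0,0,0,0,0.2,0,0,0,0,0.2,0,0,0,-0.04,0.2,0,0,0,-0.08,0.2,0,0,0,-0.12,0.2,0,0,0,-0.16,0.2,0,0,0,-0.2,0.2,0,0,0,-0.24,0.2,0,0,0,-0.28,0.2,0,0,0,-0.32,0.2,0,0,0,-0.32,0.2]

```text
t: 7.07
eef_pos: [520.9, 151.6, 115.6]
tcp_rot: [3.139, -0.0, 2.932]
ft_force: [-5.1, 12.4, 7.3]
opening: 0.375
grip_force: 30.0
```

```bash
cat > st.py <<'E'
from h import *
import sys
s=state();print(s["t"],"q6",s["joints"][5].round(3),s["eef_pos"].round(1),"yaw",s["tcp_rot"][2].round(3),s["ft_force"].round(1),s["moment"].round(3),s["opening"].round(3),s["grip_force"])
if len(sys.argv)>1:
    p,d=read_camera("scene");c=p[110:210,210:320];cv2.imwrite(f"pics/{sys.argv[1]}.png",cv2.resize(c,None,fx=6,fy=6,interpolation=cv2.INTER_CUBIC))
E
python3 st.py s2
```

```text
Traceback (most recent call last):
  File "st.py", line 3, in <module>
    s=state();print(s["t"],"q6",s["joints"][5].round(3),s["eef_pos"].round(1),"yaw",s["tcp_rot"][2].round(3),s["ft_force"].round(1),s["moment"].round(3),s["opening"].round(3),s["grip_force"])
                                                                                                                                                         ^^^^^^^^^^^^^^^^^^
AttributeError: 'float' object has no attribute 'round'
```

```bash
sed -i 's/s\["opening"\].round(3)/s["opening"]/' st.py; python3 st.py s2
```

```text
7.0667 q6 -1.203 [520.9 151.6 115.6] yaw 2.932 [-5.1 12.4  7.3] [2.307 0.799 0.125] 0.37537164241004417 30.01209574722452
```

View pics/s2.png

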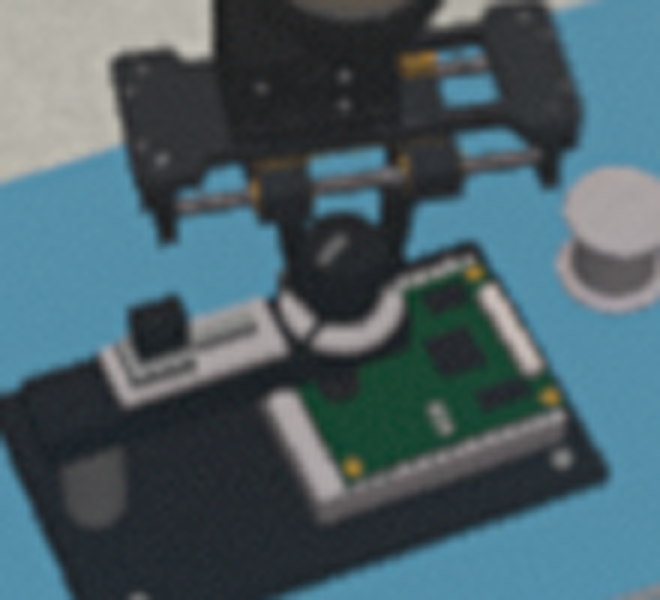

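The mark has moved clockwise with the knob, from (370,335) to (315,330), so both turn together. I'll recentre by about 1.6 mm in y to relieve the side load and keep turning.

>>> servo_tool:
  moves: [-0.001,0.004,0,-0.02,0.2,-0.001,0.004,0,-0.05,0.2,-0.001,0.004,0,-0.08,0.2,-0.001,0.004,0,-0.11,0.2,-0.001,0.004,0,-0.14,0.2,-0.001,0.004,0,-0.17,0.2,-0.001,0.004,0,-0.19,0.2,-0.001,0.004,0,-0.19,0.2,-0.001,0.004,0,-0.19,0.2]

```text
t: 7.87
eef_pos: [521.2, 152.4, 115.6]
tcp_rot: [3.14, -0.0, 2.342]
ft_force: [-1.4, 6.5, 4.6]
opening: 0.372
grip_force: 30.0
```

```bash
python3 st.py
```

```text
7.8667 q6 -0.61 [521.2 152.4 115.6] yaw 2.342 [-1.4  6.5  4.6] [1.181e+00 2.990e-01 1.000e-03] 0.37169603320510464 29.999621604656568
```

>>> servo_tool:
  moves: [0,0.002,0,-0.03,0.2,0,0.002,0,-0.06,0.2,0,0.002,0,-0.09,0.2,0,0.002,0,-0.12,0.2,0,0.002,0,-0.12,0.2,0,0.002,0,-0.12,0.2]

```text
t: 8.37
eef_pos: [521.5, 152.9, 115.6]
tcp_rot: [3.139, 0.0, 1.968]
ft_force: [-0.9, 3.6, 6.7]
opening: 0.371
grip_force: 30.0
```

```bash
python3 st.py
```

```text
8.3667 q6 -0.235 [521.5 152.9 115.6] yaw 1.968 [-0.9  3.6  6.7] [ 0.681 -0.001 -0.02 ] 0.37106751957086714 29.999807011918165
```

>>> servo_tool:
  moves: [0,0,0,-0.03,0.2,0,0,0,-0.06,0.2,0,0,0,-0.07,0.2,0,0,0,-0.07,0.2]

```text
t: 8.7
eef_pos: [521.8, 152.9, 115.7]
tcp_rot: [3.139, -0.0, 1.747]
ft_force: [1.4, 3.7, 5.4]
opening: 0.377
grip_force: 30.0
```

```bash
python3 st.py s3
```

```text
8.7 q6 -0.013 [521.8 152.9 115.7] yaw 1.747 [1.4 3.7 5.4] [ 0.76  -0.208 -0.036] 0.377105832382878 29.999191902024904
```

View pics/s3.png

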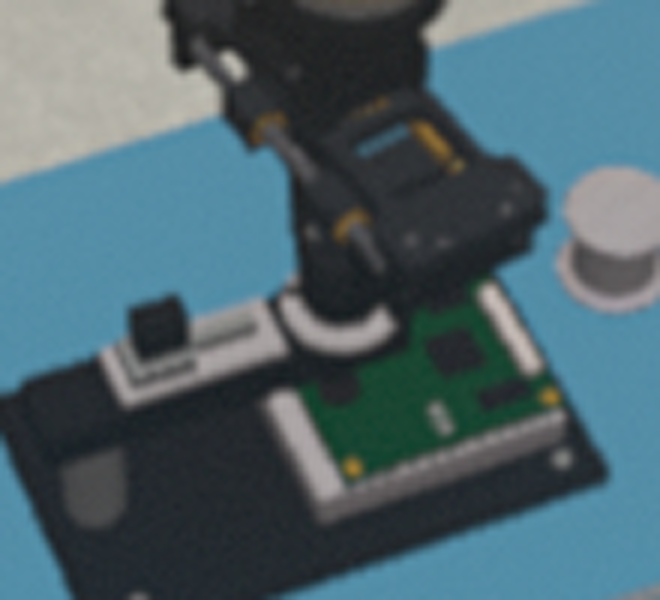

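The crop shows the mark is now hidden behind the knob, as expected at about 2.2 rad. The board and tab have not moved. Next come smaller steps while I watch the torque.

```bash
sed -i 's/^if len/print("tau6",s["tau"][5].round(3))\nif len/' st.py; python3 st.py
```

```text
8.75 q6 -0.015 [521.8 152.9 115.6] yaw 1.749 [0.3 4.  6.1] [ 0.751 -0.147 -0.014] 0.3733988426837824 29.998792905098526
tau6 0.337
```

>>> servo_tool:
  moves: [0,0,0,-0.03,0.2,0,0,0,-0.05,0.2,0,0,0,-0.05,0.2]

```text
t: 9.0
eef_pos: [522.0, 152.9, 115.6]
tcp_rot: [3.139, -0.001, 1.588]
ft_force: [1.2, 4.8, 6.8]
opening: 0.376
grip_force: 30.0
```

```bash
python3 st.py
```

```text
9.0 q6 0.145 [522.  152.9 115.6] yaw 1.588 [1.2 4.8 6.8] [ 0.913 -0.336 -0.008] 0.3758637755437865 30.000071022222983
tau6 1.267
```

>>> servo_tool:
  moves: [0,0,0,-0.03,0.2,0,0,0,-0.05,0.2,0,0,0,-0.05,0.2]

```text
t: 9.25
eef_pos: [522.2, 153.0, 115.7]
tcp_rot: [3.138, -0.002, 1.432]
ft_force: [3.4, 5.5, 5.0]
opening: 0.372
grip_force: 30.0
```

```bash
python3 st.py
```

```text
9.25 q6 0.302 [522.2 153.  115.7] yaw 1.432 [3.4 5.5 5. ] [ 0.93  -0.435  0.007] 0.37158435248934674 29.998887842375552
tau6 1.196
```

>>> servo_tool:
  moves: [0.001,0.001,0,-0.03,0.2,0.001,0.001,0,-0.05,0.2,0.001,0.001,0,-0.05,0.2]

```text
t: 9.5
eef_pos: [522.4, 153.0, 115.7]
tcp_rot: [3.139, -0.001, 1.275]
ft_force: [3.6, 2.1, 6.3]
opening: 0.37
grip_force: 30.0
```

```bash
python3 st.py
```

```text
9.5 q6 0.46 [522.4 153.  115.7] yaw 1.275 [3.6 2.1 6.3] [ 0.371 -0.365  0.044] 0.36973571541194256 29.999703522917116
tau6 1.233
```

>>> servo_tool:
  moves: [0,0,0,-0.03,0.2,0,0,0,-0.05,0.2,0,0,0,-0.05,0.2]

```text
t: 9.75
eef_pos: [522.6, 152.9, 115.7]
tcp_rot: [3.139, -0.002, 1.118]
ft_force: [3.2, 2.0, 4.9]
opening: 0.375
grip_force: 30.0
```

```bash
python3 st.py
```

```text
9.75 q6 0.617 [522.6 152.9 115.7] yaw 1.118 [3.2 2.  4.9] [ 0.296 -0.54   0.115] 0.37455467550732796 29.999042515992187
tau6 1.282
```

>>> servo_tool:
  moves: [0,0,0,-0.03,0.2,0,0,0,-0.05,0.2,0,0,0,-0.05,0.2]

```text
t: 10.0
eef_pos: [522.8, 152.8, 115.7]
tcp_rot: [3.139, -0.002, 0.961]
ft_force: [4.0, 0.6, 5.9]
opening: 0.378
grip_force: 30.0
```

```bash
python3 st.py s4
```

```text
10.0 q6 0.773 [522.8 152.8 115.7] yaw 0.961 [4.  0.6 5.9] [ 0.125 -0.824  0.167] 0.37765214398913627 29.999849391169846
tau6 1.423
```

View pics/s4.png

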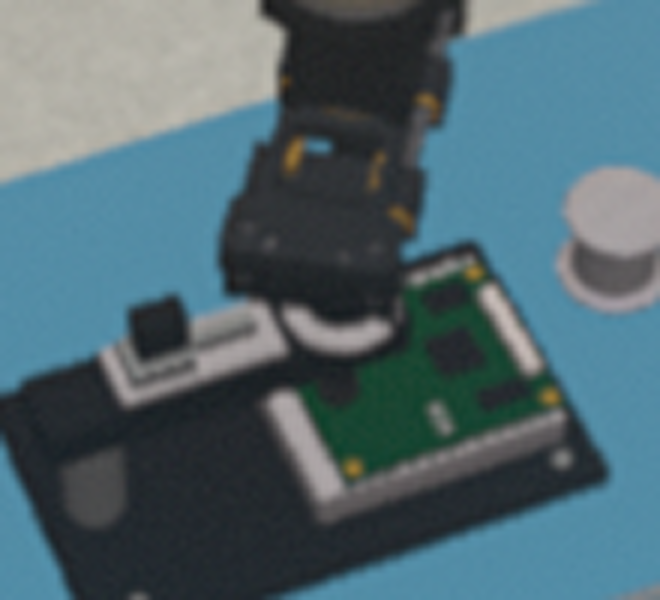

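Torque is climbing steadily (0.04, 0.115, 0.167), so the foot is pressing. The picture shows nothing disturbed. I'll use finer steps now to catch the click.

>>> servo_tool:
  moves: [0,0,0,-0.025,0.2,0,0,0,-0.025,0.2]

```text
t: 10.22
eef_pos: [522.9, 152.8, 115.7]
tcp_rot: [3.139, -0.003, 0.883]
ft_force: [5.2, 0.2, 6.1]
opening: 0.374
grip_force: 30.0
```

```bash
python3 st.py
```

```text
10.2167 q6 0.852 [522.9 152.8 115.7] yaw 0.883 [5.2 0.2 6.1] [ 0.027 -0.876  0.164] 0.3735639342398737 29.99964000948239
tau6 1.275
```

>>> servo_tool:
  moves: [0,0,0,-0.025,0.2,0,0,0,-0.025,0.2]

```text
t: 10.38
eef_pos: [523.0, 152.8, 115.7]
tcp_rot: [3.139, -0.003, 0.804]
ft_force: [6.3, -0.0, 5.9]
opening: 0.371
grip_force: 30.0
```

```bash
python3 st.py
```

```text
10.3833 q6 0.93 [523.  152.8 115.7] yaw 0.804 [ 6.3 -0.   5.9] [-0.072 -0.91   0.232] 0.37138596082287084 29.999420922686113
tau6 1.295
```

>>> servo_tool:
  moves: [0,0,0,-0.025,0.2,0,0,0,-0.025,0.2]

```text
t: 10.55
eef_pos: [523.0, 152.7, 115.7]
tcp_rot: [3.139, -0.003, 0.726]
ft_force: [6.5, -1.6, 5.7]
opening: 0.375
grip_force: 30.0
```

```bash
python3 st.py
```

```text
10.55 q6 1.009 [523.  152.7 115.7] yaw 0.726 [ 6.5 -1.6  5.7] [-0.209 -0.922  0.195] 0.3747978096689018 29.99936367428745
tau6 1.312
```

>>> servo_tool:
  moves: [0,0,0,-0.025,0.2,0,0,0,-0.025,0.2]

```text
t: 10.72
eef_pos: [523.1, 152.7, 115.7]
tcp_rot: [3.139, -0.004, 0.647]
ft_force: [5.8, -0.9, 5.2]
opening: 0.371
grip_force: 30.0
```

```bash
python3 st.py
```

```text
10.7167 q6 1.087 [523.1 152.7 115.7] yaw 0.647 [ 5.8 -0.9  5.2] [-0.205 -1.063  0.018] 0.3711936905085277 30.000794933584984
tau6 1.176
```

>>> servo_tool:
  moves: [0,0,0,-0.025,0.2,0,0,0,-0.025,0.2]

```text
t: 10.88
eef_pos: [523.2, 152.6, 115.7]
tcp_rot: [3.139, -0.004, 0.569]
ft_force: [5.7, -2.2, 4.7]
opening: 0.374
grip_force: 30.0
```

```bash
python3 st.py
```

```text
10.8833 q6 1.166 [523.2 152.6 115.7] yaw 0.569 [ 5.7 -2.2  4.7] [-0.305 -1.087  0.139] 0.3737359355395637 30.000970334513113
tau6 1.203
```

>>> servo_tool:
  moves: [0,0,0,-0.025,0.2,0,0,0,-0.025,0.2]

```text
t: 11.05
eef_pos: [523.3, 152.5, 115.7]
tcp_rot: [3.139, -0.004, 0.49]
ft_force: [6.7, -2.3, 5.6]
opening: 0.37
grip_force: 30.0
```

```bash
python3 st.py
```

```text
11.05 q6 1.244 [523.3 152.5 115.7] yaw 0.49 [ 6.7 -2.3  5.6] [-0.495 -1.137  0.124] 0.36995953891982575 30.000800346460892
tau6 1.232
```

The drop from 0.195 to 0.018 was the first click. I'll continue to the second, the middle of the allowed range, as a margin.

>>> servo_tool:
  moves: [0,0,0,-0.025,0.2,0,0,0,-0.05,0.2,0,0,0,-0.05,0.2]

```text
t: 11.3
eef_pos: [523.3, 152.3, 115.7]
tcp_rot: [3.14, -0.004, 0.333]
ft_force: [7.0, -4.3, 5.2]
opening: 0.372
grip_force: 30.0
```

```bash
python3 st.py
```

```text
11.3 q6 1.402 [523.3 152.3 115.7] yaw 0.333 [ 7.  -4.3  5.2] [-0.717 -1.207  0.174] 0.3724658237506527 30.00141005264595
tau6 1.522
```

>>> servo_tool:
  moves: [0,0,0,-0.025,0.2,0,0,0,-0.025,0.2]

```text
t: 11.47
eef_pos: [523.4, 152.2, 115.7]
tcp_rot: [3.14, -0.004, 0.255]
ft_force: [7.3, -4.9, 4.8]
opening: 0.373
grip_force: 30.0
```

```bash
python3 st.py
```

```text
11.4667 q6 1.48 [523.4 152.2 115.7] yaw 0.255 [ 7.3 -4.9  4.8] [-0.88  -1.224  0.166] 0.3725310958003407 30.001734153338475
tau6 1.315
```

>>> servo_tool:
  moves: [0,0,0,-0.025,0.2,0,0,0,-0.025,0.2]

```text
t: 11.63
eef_pos: [523.4, 152.1, 115.7]
tcp_rot: [3.14, -0.005, 0.176]
ft_force: [7.5, -6.0, 5.3]
opening: 0.374
grip_force: 30.0
```

```bash
python3 st.py
```

```text
11.6333 q6 1.558 [523.4 152.1 115.7] yaw 0.176 [ 7.5 -6.   5.3] [-1.044 -1.267  0.227] 0.3736066305012242 30.00181561539648
tau6 1.34
```

>>> servo_tool:
  moves: [0,0,0,-0.025,0.2,0,0,0,-0.025,0.2]

```text
t: 11.8
eef_pos: [523.4, 152.0, 115.7]
tcp_rot: [3.14, -0.005, 0.098]
ft_force: [9.0, -10.4, 4.2]
opening: 0.371
grip_force: 30.0
```

```bash
python3 st.py
```

```text
11.8 q6 1.637 [523.4 152.  115.7] yaw 0.098 [  9.  -10.4   4.2] [-1.939 -1.591  0.435] 0.37071623965295336 30.006720150704496
tau6 1.257
```

>>> servo_tool:
  moves: [0,0,0,-0.01,0.2,0,0,0,-0.01,0.2]

```text
t: 11.97
eef_pos: [523.4, 152.0, 115.7]
tcp_rot: [3.14, -0.005, 0.069]
ft_force: [7.6, -5.7, 4.6]
opening: 0.374
grip_force: 30.0
```

```bash
python3 st.py
```

```text
11.9667 q6 1.666 [523.4 152.  115.7] yaw 0.069 [ 7.6 -5.7  4.6] [-1.236 -1.283  0.101] 0.37406182940235344 30.007885333907325
tau6 0.543
```

The torque dropped from above 0.227 to 0.10, which is the second click. Now I'll release, lift and back away to check.

>>> servo_tool:
  moves: [0,0,0,0,0.7,0,0,0,0,0.7,0,0,0,0,0.7,0,0,0.03,0,0.7,0,0,0.1,0,0.7,0,0,0.2,0,0.7,0,0,0.3,0,0.7,0,-0.3,0.3,0,0.7,0,-0.6,0.3,0,0.7,0,-0.6,0.3,0,0.7,0,-0.6,0.3,0,0.7,0,-0.6,0.3,0,0.7]

```text
t: 12.97
eef_pos: [520.7, -57.1, 234.6]
tcp_rot: [-3.141, 0.001, 0.068]
ft_force: [0.4, 0.3, 0.8]
opening: 0.697
grip_force: 0.0
```

```bash
python3 st.py s5
python3 - <<'E'
from h import *
p,d=read_camera("top");a=p[196:276,150:275];b=cv2.imread("pics/scene0.png")
cv2.imwrite("pics/t5.png",cv2.resize(a,None,fx=6,fy=6,interpolation=cv2.INTER_CUBIC))
E
```

```text
12.9667 q6 1.267 [520.7 -57.1 234.6] yaw 0.068 [0.4 0.3 0.8] [-0.001  0.037  0.028] 0.6967891624156619 0.0
tau6 1.542
```

View pics/t5.png

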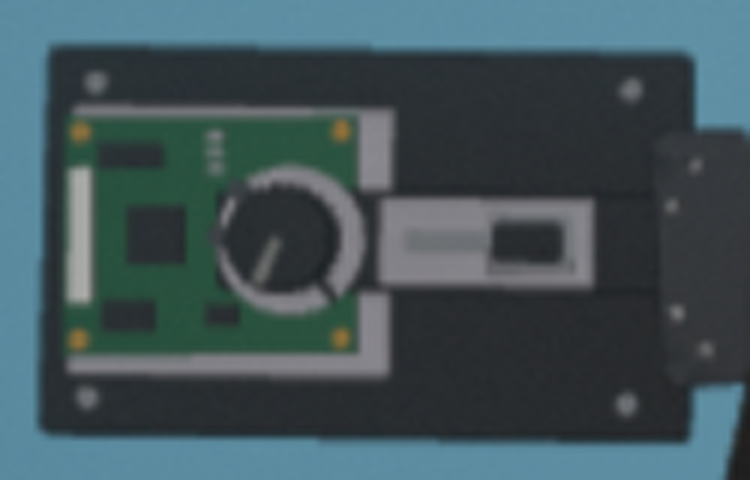

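View pics/s5.png

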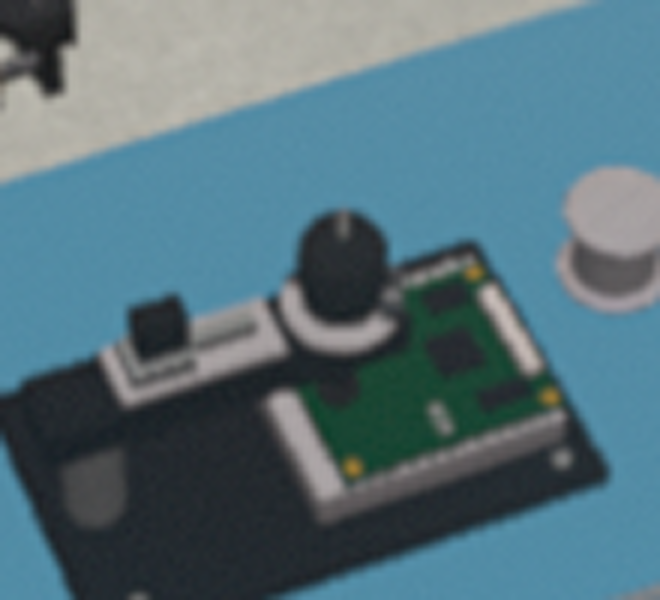

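The top crop shows the knob bar turned about 203° clockwise, with its tip at (262,283). The mark turned about 139°, to (330,290). The knob has therefore slipped about 64°, which is two clicks. The tab is about 21 mm back at (528,243), the board hasn't shifted, and the gripper is clear.

```bash
python3 -c "
from cell import *
print(job_done())"
```

```text
the job is handed in; nothing more can be done
None
```

I handed the job in with the board clamped: the lock bar is about 21 mm back, the knob has slipped two clicks, the board looks unmoved, and the gripper is clear; no verdict was returned.

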